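# Switch off the finished side of a twin block heater and shut its cover

## Robot

A 6-joint arm with a two-finger parallel gripper is mounted at the origin on the work surface. World frame = base frame: x ahead of the robot, y to its left, z up, the work surface at z = 0. Lengths are in m, angles in rad, forces in N, time in s.
With the tool pointing down it reaches from about 0.425 to 0.925 m from the base axis. Payload 12.5 kg.
Tool frame: the origin (TCP) lies at the very end of the fingers, on their centre line; the grasp point (between the pads) lies 19 mm behind it; z points along the fingers, y is the line along which they close (so a half turn about z gives the same grasp; the last joint's range is limited). The gripper opens to 85 mm and grips with 20 to 120 N. Pads are 22 mm wide; open, the fingers measure 114 mm over their backs; the gripper's body (76 mm by 85 mm) begins 54 mm behind the grasp point. The pads swing forward as they close: fully open they stand 13 mm farther back than shut.
Start: joints at [-1.325, 0.491, 1.559, -0, 1.092, -0.106], TCP at [0.215, -0.587, 0.231] pointing down, gripper open.
Joint ranges: [-3.1, 3.1], [-0.84, 2.19], [0.05, 2.79], [-1.13, 4.28], [0.06, 2.93], [-2.69, 2.69]. Speed limits (rad/s): [2.22, 2.22, 2.79, 3.14, 3.14, 3.14].

## Interface

Orientations are given as [roll, pitch, yaw] about the fixed x, y, z axes, in that order (R = Rz(yaw) Ry(pitch) Rx(roll)).
In Python, from plant import bot gives the robot as it stands.
- The arm moves only by the tool arm_command, never from a script. Its argument "series" is one flat list of numbers, 5 for each row, row after row: the shift along the tool's x, y, z in m, then the turn about the tool's z in rad, then the opening, from -1 (shut) to 1 (fully open). In form: [x, y, z, roll, claw, x, y, z, roll, claw, ...]. A call has 1 to 5 rows; each row is the pose to reach, as a shift and turn from the pose commanded when the call began, along the tool's axes at that moment; what a row does not reach only later rows make up. A row lasts 1/10 s, in which the tool goes at most 50 mm and 8.59 degrees, less where a joint would pass 70% of its speed; a pose out of reach is approached as far as the arm can. A call with a gripper value outside its range is refused whole. The fingers move at their own pace and stop on an object; the grip force is fixed at half the most. Time passes only in rows, so rows that repeat a pose let the fingers close. It gives the time, the measured TCP pose, the force, the opening and the grip force at its end, in the units of the state.
- bot.observe(): the state, without advancing time (a new reading comes with each control period).
- bot.read_camera(name): name is "side" or "top"; returns the picture (420x560x3 uint8, red, green, blue); there is no depth.
- bot.camera_info(name): a dict with "camera_matrix" (3x3 intrinsics, pixels), "position" and "orientation" of the camera in the world. Camera axes: x right, y down, z forward; pixel columns grow to the right and rows downward; lengths in m; the calibration is good to about 2 mm. A picture is of the moment at which its call begins. camera_info takes no time and is no camera call.
- bot.hand_in(): hands the job in; it is judged then, once.
The state is a dict: "clock": time; "joints": joint angles; "dq": joint speeds; "tau": joint torques, N m; "position": TCP position; "eef_rot": TCP orientation; "ft_force": force on the tool from outside, world axes, zero at the start; "wrist_torque": the same for the moment, N m; "grip_width": opening from 0.0 (shut) to 1.0 (fully open); "grip_force": force on a finger pad.
Only numpy, scipy, OpenCV 4.12 (cv2) and the standard library are available. Lean on these libraries where they do the work, as an engineer would, in place of code of your own. Each camera call takes 0.05 s, during which the arm holds its last target. There are 200 camera calls.

## Task

The vials on one side of the block heater are done and have been taken out; the other side still has its vials cooking. Switch off the empty side: turn the thermostat knob in front of the bare block fully anticlockwise, through its switch click, to the off stop, and leave the other thermostat as it is set. Shut the clear cover right down so the remaining vials keep their heat, without shoving the heater about or disturbing the bottles and the tube rack beside it.

Things in the scene. Friction and masses are not known exactly. Their poses are not given: they have to be found in the camera images.
- heater: Twin dry-block heater: white casing 240 (x, front to rear) x 220 (y, to the left) x 110 mm, 5 kg, loose on rubber feet: slides if pushed sideways over 20 N. Origin: centre of footprint, on the bench. Grey front panel slopes at 30.6 deg, from 45 mm high at x = -120 mm to 110 mm at x = -10 mm, facing the robot and up. Behind it two open bays, left (y > 0) and right, each with an aluminium block.
- left_grip (a point): Left thermostat knob (for the left block): point on its axis, 30 mm out from the panel. z: out of the panel along the axis; x: along the grip bar to its pointer end. Black knob: round skirt 42 mm across, to 8 mm off the panel, with a grip bar 38 mm long (x), 13 mm wide (y), top 40 mm off the panel, white line at the pointer end. The knobs are 110 mm apart.
- right_grip (a point): The same for the right thermostat knob, which belongs to the right block.
- left_pointer (a point): Pointer end of the left knob's grip bar, 19 mm from the axis; moves round as the knob turns.
- right_pointer (a point): Pointer end of the right knob's grip bar, 19 mm from the axis.
- left_knob (a joint): Left knob, rad: 0 at the off stop (pointer at the thick mark, half past seven seen from the robot), growing clockwise (looking at the panel) to 4.71. Turns easily (0.04 N m) down to 0.8; then a switch resists with up to 0.25 N m; it snaps over at 0.3, below 0.2 drives the knob by itself to the hard stop at 0. Let go above 0.4, it springs back to about 0.8, still on.
- right_knob (a joint): Angle of the right knob, the same.
- cover (a joint): Cover, rad: 0 shut flat on the casing, growing as it opens; 1.57 upright. Flat clear plate, 112 mm from hinge to front edge, 210 mm wide, 6 mm thick, on a stiff friction hinge along the casing's rear: stays where it is left, takes about 3 N at its front edge to swing.
- cover_hinge (a point): On the cover's hinge line, midway, 108 mm behind the heater's origin, 111 mm above the bench: at the cover's underside. x, y, z as the heater's when the cover is shut.
- cover_lip (a point): Front end of the cover's lip: a grey tab 50 mm wide, 6 mm thick, flush with the plate, that sticks out 15 mm past the middle of its front edge; 127 mm from the hinge line, half-way through its thickness. At the top while the cover stands open.
- vial_block_top (a point): Centre of the top face of the block in use: aluminium, 92 x 78 x 50 mm, with 10 capped vials standing 32 mm out of it. It sits in the left or the right bay, its top 72 mm above the bench, its vials below the casing's rim.
- bare_block_top (a point): Centre of the top face of the bare block, the same block with its 12 wells empty, in the other bay.
- bottle_a_center (a point): Centre of a white plastic bottle, 58 mm across, 135 mm tall, upright beside the heater.
- bottle_b_center (a point): Centre of a second such bottle.
- tube_rack_center (a point): Centre of a wire rack of test tubes, 184 x 74 mm, 119 mm tall, beside the heater.

How it is judged:
At the end, for the whole second after the job is handed in: The knob in front of the bare block is on its off stop (within 0.1 rad), the cover is shut (within 0.05 rad), both blocks still sit in their bays and the heater is at rest (((y of bare_block_top in the frame of heater above 0.02 m and value of joint left_knob below 0.1 rad) or (y of bare_block_top in the frame of heater below -0.02 m and value of joint right_knob below 0.1 rad)) and value of joint cover below 0.05 rad and z of each of vial_block_top, bare_block_top in the frame of heater below 0.08 m and linear speed of heater below 0.02 m/s); the robot touches nothing.
It fails at once if the thermostat of the side with vials is turned by over about 20 degrees (its pointer end moves over 7 mm) ((y of vial_block_top in the frame of heater above 0.02 m and distance of left_pointer from where it was at the start of the episode above 0.007 m) or (y of vial_block_top in the frame of heater below -0.02 m and distance of right_pointer from where it was at the start of the episode above 0.007 m)).
It fails at once if the heater is shoved over 7 mm out of its place (distance of heater from where it was at the start of the episode above 0.007 m).
It fails at once if a bottle or the tube rack is pushed over 30 mm or tipped (distance of any of bottle_a_center, bottle_b_center, tube_rack_center from where it was at the start of the episode above 0.03 m or angle between any of bottle_a_center, bottle_b_center, tube_rack_center's own z axis and vertical above 0.3 rad).
It also fails if it takes over 72 s, if anything falls off the work surface, if the arm or the gripper's body presses on something with over 40 N, if the wrist force passes 120 N, or if a joint passes its speed limit or range.

## Working session

There is one attempt and no reset: what is moved stays moved. The work goes in short steps, Python scripts to look and compute and a tool call to move; the robot and the scene stay as the last step left them, time stands still between calls to the robot, and variables do not carry over. Pictures are saved under pics/ and viewed, at most 10 in all, crops included, and the job is handed in when it is done.

Besides the shell and the picture viewer there is one more tool, called after "Emit:" as name(argument=value, ...) on one line, values as JSON. arm_command: Moves the arm, as the interface text tells. Its arguments: {"type":"object","properties":{"series":{"type":"array","items":{"type":"number"}}},"required":["series"]}

```bash
mkdir -p pics; python3 - <<'E'
from plant import bot
import cv2
s=bot.observe(); print(s)
for n in("side","top"):
    im=bot.read_camera(n); cv2.imwrite(f"pics/{n}0.png",im[:,:,::-1]); c=bot.camera_info(n); print(n,c)
E
```

```text
{'clock': 0.0, 'joints': array([-1.32460750e+00,  4.91599765e-01,  1.55948791e+00, -3.95654744e-05,
        1.09167384e+00, -1.05634194e-01]), 'dq': array([ 3.19527392e-04, -6.90746120e-05, -3.48028558e-04, -5.49380358e-04,
        1.58988240e-03,  3.48380291e-04]), 'tau': array([ 4.18674928e-03, -6.18436289e+01, -2.61587441e+01,  3.96060000e-05,
        4.05949322e-03, -1.42678522e-05]), 'position': array([ 0.21531582, -0.5864878 ,  0.23068951]), 'eef_rot': array([-3.14042661e+00, -8.83485070e-05,  3.51841228e-01]), 'ft_force': array([-0.12991756, -0.01107321,  0.17328908]), 'wrist_torque': array([ 0.02332371,  0.0135976 , -0.00859636]), 'grip_force': 0.0, 'grip_width': 0.9985190847041263}
side {'camera_matrix': array([[401.85157005,   0.        , 279.44132331],
       [  0.        , 401.85157005, 210.84492198],
       [  0.        ,   0.        ,   1.        ]]), 'position': array([ 0.5164294 , -0.60480593,  0.72597306]), 'orientation': array([-2.36910368, -0.01153792, -0.04788745])}
top {'camera_matrix': array([[510.56894847,   0.        , 279.94006616],
       [  0.        , 510.56894847, 215.58735514],
       [  0.        ,   0.        ,   1.        ]]), 'position': array([0.44628917, 0.01747609, 1.01372891]), 'orientation': array([-2.99992405,  0.03702959, -1.57240316])}
```

View pics/side0.png

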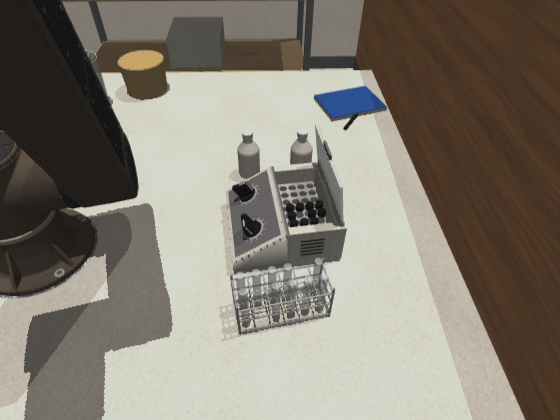

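View pics/top0.png

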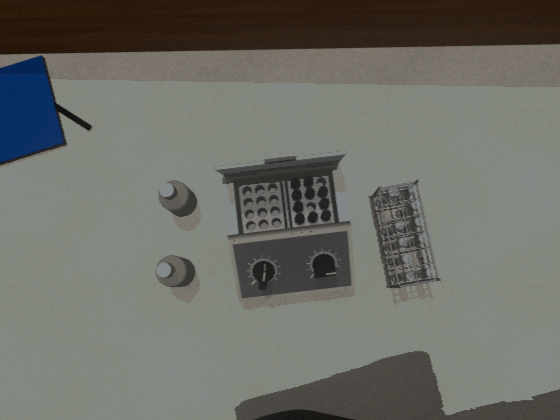

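The side view shows the bare block on the left (far, ~(298,190)) and the vials on the right (~(305,212)). The cover stands upright with its lip at about (325,150). In the top view the left knob is at (263,270), the right knob at (323,264), and the lip at (280,160). I'll zoom in and measure.

```bash
cat > h.py <<'E'
import numpy as np, cv2
from scipy.spatial.transform import Rotation as R
from plant import bot
def ray(n,u,v):
    c=bot.camera_info(n); d=R.from_euler('xyz',c['orientation']).as_matrix()@np.linalg.inv(c['camera_matrix'])@[u,v,1]
    return c['position'],d
def onz(n,u,v,z):
    p,d=ray(n,u,v); return p+d*(z-p[2])/d[2]
def proj(n,P):
    c=bot.camera_info(n); q=c['camera_matrix']@(R.from_euler('xyz',c['orientation']).as_matrix().T@(np.array(P)-c['position'])); return q[:2]/q[2]
def tri(a,b):
    p,d=ray('top',*a); q,e=ray('side',*b)
    s=np.linalg.lstsq(np.c_[d,-e],q-p,rcond=None)[0]; A=p+d*s[0];B=q+e*s[1]; return (A+B)/2,np.linalg.norm(A-B)
E
python3 - <<'E'
from h import *
t=cv2.imread('pics/top0.png'); s=cv2.imread('pics/side0.png')
a=cv2.resize(t[145:305,210:360],None,fx=3.6,fy=3.6,interpolation=cv2.INTER_CUBIC)
b=cv2.resize(s[125:275,220:350],None,fx=3.6,fy=3.6,interpolation=cv2.INTER_CUBIC)
cv2.imwrite('pics/z1.png',a);cv2.imwrite('pics/z2.png',b)
for p in [(241,298),(353,292)]: print('front edge',onz('top',*p,.045))
for p in [(229,236),(349,224)]: print('ridge',onz('top',*p,.110))
E
```

```text
front edge [0.42861041 0.12664839 0.045     ]
front edge [ 0.43948251 -0.08319401  0.045     ]
ridge [0.53913258 0.14183143 0.11      ]
ridge [ 0.55938723 -0.07196159  0.11      ]
```

View pics/z1.png

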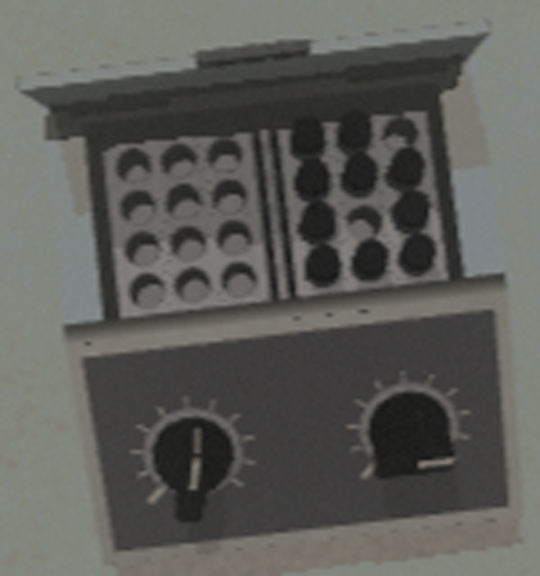

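View pics/z2.png

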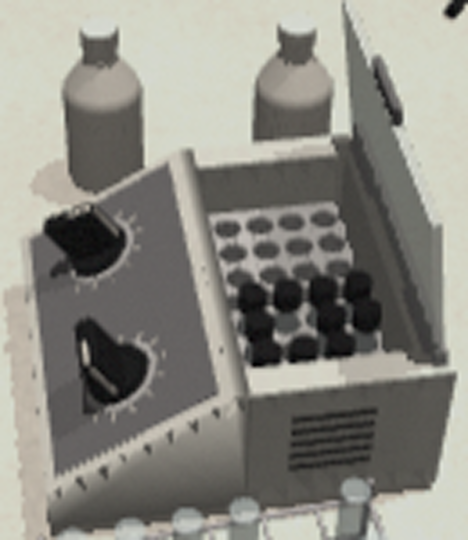

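The zooms agree. The left knob, in front of the bare block, has its bar almost straight up the slope: pointer near 12 o'clock, at zoom (194,455). The right knob's pointer is at about 3 o'clock, at (410,428). The lip is at (255,52). Next I'll fit the heater pose from its corners and cast rays to the knobs and cover.

```bash
python3 - <<'E'
from h import *
from scipy.optimize import least_squares
T=lambda p:(210+p[0]/3.6-.36,145+p[1]/3.6-.36); S=lambda p:(220+p[0]/3.6-.36,125+p[1]/3.6-.36)
rl,rr,fl,fr,br=(-.01,.11,.11),(-.01,-.11,.11),(-.12,.11,.045),(-.12,-.11,.045),(.12,-.11,.11)
obs=[('top',rl,T((65,325))),('top',rr,T((507,280))),('top',fl,T((112,550))),('top',fr,T((512,505))),
('side',rl,S((185,152))),('side',rr,S((240,405))),('side',fl,S((25,238))),('side',fr,S((52,475))),('side',br,S((452,375)))]
def W(p,q): return R.from_euler('z',p[2]).apply(q)+[p[0],p[1],0]
f=lambda p:np.concatenate([proj(n,W(p,np.array(q)))-o for n,q,o in obs])
r=least_squares(f,[.55,.03,.1],loss='soft_l1'); p=r.x; print(p,f(p).reshape(-1,2).round(1).tolist())
a=np.radians(30.6); n=np.array([-np.sin(a),0,np.cos(a)])
def panel(name,px,off):
    o,d=ray(name,*px); o=R.from_euler('z',-p[2]).apply(o-[p[0],p[1],0]); d=R.from_euler('z',-p[2]).apply(d)
    P0=np.array([-.01,0,.11])+n*off; return o+d*((P0-o)@n)/(d@n)
for nm,px in [('top',T((194,455))),('top',T((410,428))),('side',S((96,242))),('side',S((118,365)))]: print(nm,'skirt ctr in heater',panel(nm,px,.008).round(4), 'grip',W(p,panel(nm,px,.008)+n*.022).round(4))
w=np.array([panel('top',T(q),.04) for q in [(195,460),(190,518)]]); print('bar top ends',w.round(4))
L,e=tri(T((253,50)),S((385,60)))
print('lip tri',L,e,'in heater',R.from_euler('z',-p[2]).apply(L-[p[0],p[1],0]))
L,e=tri(T((15,80)),S((345,5)));print('cover top left',R.from_euler('z',-p[2]).apply(L-[p[0],p[1],0]),e)
print('plane right corner', [R.from_euler('z',-p[2]).apply(tri(T((490,25)),S((437,225)))[0]-[p[0],p[1],0])])
E
```

```text
[0.56069477 0.03555903 0.1018826 ] [[0.1, 0.9], [0.2, 0.1], [-3.0, -0.2], [2.5, 0.0], [0.1, -0.5], [-0.4, -1.9], [0.8, -0.2], [-0.5, 4.4], [3.0, -0.2]]
top skirt ctr in heater [-0.0778  0.0546  0.0792] grip [0.4666 0.0809 0.0982]
top skirt ctr in heater [-0.0757 -0.0554  0.0804] grip [ 0.4798 -0.0284  0.0993]
side skirt ctr in heater [-0.0757  0.0607  0.0804] grip [0.4681 0.0871 0.0994]
side skirt ctr in heater [-0.0727 -0.0504  0.0822] grip [ 0.4823 -0.0231  0.1011]
bar top ends [[-0.0816  0.0521  0.1141]
 [-0.1091  0.0584  0.0978]]
lip tri [0.64517668 0.04542201 0.25163565] 0.003304630715212585 in heater [0.08504696 0.00121948 0.25163565]
cover top left [0.09059466 0.10900783 0.21581248] 0.000834062402960311
plane right corner [array([ 0.0913907 , -0.10349751,  0.22267838])]
```

Emit:
arm_command(series=[0.35,-0.124,0,0.475,-0.4,0.35,-0.124,0,0.475,-0.4,0.35,-0.124,0,0.475,-0.4,0.35,-0.124,0,0.475,-0.4,0.35,-0.124,0,0.475,-0.4])

```text
clock: 0.6
position: [0.4048, -0.4293, 0.2311]
eef_rot: [-3.141, 0.0, -0.125]
ft_force: [0.6, -1.3, 0.1]
grip_width: 0.3
grip_force: 0.0
```

Emit:
arm_command(series=[0.02,-0.25,0,0,-0.4,0.02,-0.25,0,0,-0.4,0.02,-0.25,0,0,-0.4,0.02,-0.25,0,0,-0.4,0.02,-0.25,0,0,-0.4])

```text
clock: 1.1
position: [0.454, -0.1839, 0.2312]
eef_rot: [-3.142, 0.0, -0.124]
ft_force: [0.8, -0.7, -0.1]
grip_width: 0.301
grip_force: 0.0
```

Emit:
arm_command(series=[-0.02,-0.25,0,0,-0.4,-0.02,-0.25,0,0,-0.4,-0.02,-0.25,0,0,-0.4,-0.02,-0.25,0,0,-0.4,-0.02,-0.25,0,0,-0.4])

```text
clock: 1.6
position: [0.4646, 0.0659, 0.2313]
eef_rot: [3.141, -0.0, -0.123]
ft_force: [0.4, -0.9, 0.5]
grip_width: 0.299
grip_force: 0.0
```

Emit:
arm_command(series=[0,0,0.0,0,-0.4,0,0,0.0,0,-0.4])

```text
clock: 1.8
position: [0.4647, 0.0649, 0.2311]
eef_rot: [3.141, 0.0, -0.12]
ft_force: [0.5, -0.0, -0.0]
grip_width: 0.301
grip_force: 0.0
```

Emit:
arm_command(series=[0,-0.017,0.03,0,-0.4,0,-0.017,0.06,0,-0.4,0,-0.017,0.09,0,-0.4,0,-0.017,0.09,0,-0.4])

```text
clock: 2.2
position: [0.4657, 0.0793, 0.1386]
eef_rot: [3.14, 0.006, -0.125]
ft_force: [-0.5, -0.6, 0.4]
grip_width: 0.3
grip_force: 0.0
```

```bash
python3 - <<'E'
from h import *
t=bot.read_camera('top')[:,:,::-1]; s=bot.read_camera('side')[:,:,::-1]
a=cv2.resize(t[200:310,200:360],None,fx=3,fy=3,interpolation=cv2.INTER_CUBIC)
b=cv2.resize(s[150:260,200:300],None,fx=3,fy=3,interpolation=cv2.INTER_CUBIC)
cv2.imwrite('pics/m1.png',np.hstack([a,b])); print(bot.observe()['position'])
E
```

```text
[0.46728785 0.07964978 0.14160435]
```

View pics/m1.png

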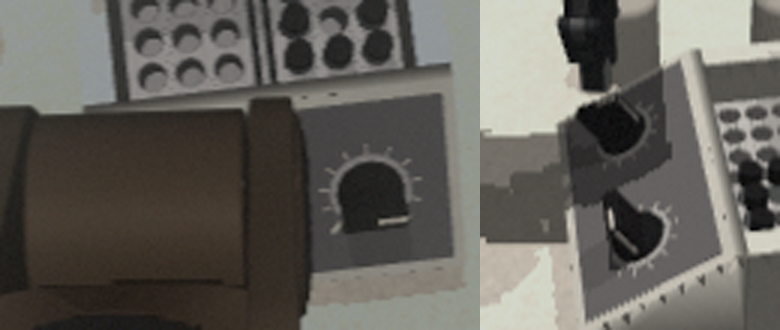

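The wrist hides the knob in the top view. In the side view the fingertips, at (595,85), hang right above the left knob's bar at (610,110). I'll lower the arm to straddle it.

Emit:
arm_command(series=[0,-0.001,0.015,0,-0.4,0,-0.001,0.025,0,-0.4,0,-0.001,0.035,0,-0.4,0,-0.001,0.035,0,-0.4])

```text
clock: 2.7
position: [0.467, 0.0815, 0.1058]
eef_rot: [3.141, 0.001, -0.124]
ft_force: [-1.1, 0.3, 0.1]
grip_width: 0.3
grip_force: 0.0
```

Emit:
arm_command(series=[0,0,0.006,0,-0.4,0,0,0.011,0,-0.4,0,0,0.011,0,-0.4])

```text
clock: 3.0
position: [0.467, 0.0817, 0.0948]
eef_rot: [3.141, 0.001, -0.123]
ft_force: [0.6, 0.4, -0.1]
grip_width: 0.299
grip_force: 0.0
```

Emit:
arm_command(series=[0,0,0,-0.12,-0.4,0,0,0,-0.24,-0.4,0,0,0,-0.36,-0.4,0,0,0,-0.48,-0.4,0,0,0,-0.48,-0.4])

```text
clock: 3.5
position: [0.4672, 0.0817, 0.0954]
eef_rot: [3.141, -0.0, 0.359]
ft_force: [-0.7, -0.3, 2.0]
grip_width: 0.298
grip_force: 0.5
```

```bash
python3 - <<'E'
from h import *
s=bot.read_camera('side')[:,:,::-1]; o=bot.observe(); print(o['ft_force'],o['wrist_torque'],o['eef_rot'])
cv2.imwrite('pics/m2.png',cv2.resize(s[150:260,200:300],None,fx=5,fy=5,interpolation=cv2.INTER_CUBIC))
E
```

```text
[-1.00750242 -0.71951416  0.54940526] [-0.17464806  0.07809922  0.00559125] [ 3.14137396e+00 -2.50638864e-04  3.54294934e-01]
```

View pics/m2.png

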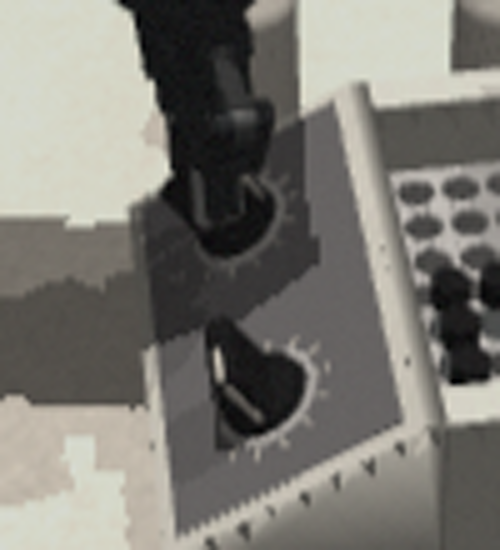

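The fork is around the bar; the near finger is at (225,190), and the pointer line shows beyond it at (255,185). Forces are low, so I'll keep turning.

Emit:
arm_command(series=[0,0,0,-0.12,-0.4,0,0,0,-0.24,-0.4,0,0,0,-0.36,-0.4,0,0,0,-0.48,-0.4,0,0,0,-0.6,-0.4])

```text
clock: 4.05
position: [0.4675, 0.0815, 0.0956]
eef_rot: [3.141, -0.0, 0.958]
ft_force: [-0.1, -4.4, 3.4]
grip_width: 0.303
grip_force: 2.3
```

Emit:
arm_command(series=[0,0,0,-0.1,-0.4,0,0,0,-0.2,-0.4,0,0,0,-0.3,-0.4,0,0,0,-0.4,-0.4,0,0,0,-0.4,-0.4])

```text
clock: 4.55
position: [0.4676, 0.0817, 0.0955]
eef_rot: [3.141, -0.0, 1.355]
ft_force: [0.2, -2.1, 1.2]
grip_width: 0.303
grip_force: 1.3
```

```bash
python3 - <<'E'
from h import *
s=bot.read_camera('side')[:,:,::-1]; o=bot.observe(); print(o['ft_force'],o['wrist_torque'],o['eef_rot'],o['position'])
cv2.imwrite('pics/m3.png',cv2.resize(s[110:260,200:350],None,fx=4,fy=4,interpolation=cv2.INTER_CUBIC))
E
```

```text
[ 1.12077572 -1.94039254  1.3752061 ] [-0.35817006 -0.29344981 -0.02577083] [ 3.14057512e+00 -1.42951533e-04  1.35204585e+00] [0.46757927 0.08169686 0.0954625 ]
```

View pics/m3.png

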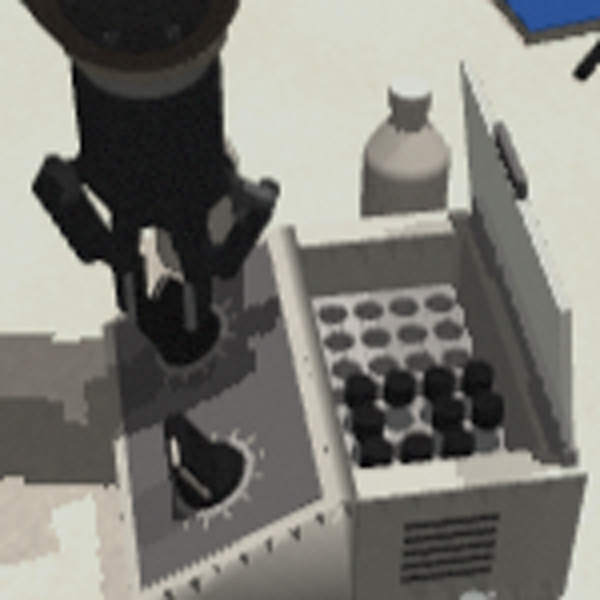

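The bar has turned to roughly 9 o'clock: its near end, at (185,310), has no white line, so the pointer faces away. I'll keep turning.

Emit:
arm_command(series=[0,0,0,-0.1,-0.4,0,0,0,-0.2,-0.4,0,0,0,-0.3,-0.4,0,0,0,-0.4,-0.4,0,0,0,-0.5,-0.4])

```text
clock: 5.1
position: [0.4672, 0.0819, 0.0954]
eef_rot: [3.141, -0.0, 1.856]
ft_force: [0.1, -0.3, 1.1]
grip_width: 0.299
grip_force: 2.3
```

Emit:
arm_command(series=[0,0,0,-0.08,-0.4,0,0,0,-0.16,-0.4,0,0,0,-0.24,-0.4,0,0,0,-0.32,-0.4,0,0,0,-0.4,-0.4])

```text
clock: 5.6
position: [0.4663, 0.0819, 0.0953]
eef_rot: [-3.14, -0.001, 2.255]
ft_force: [-5.2, 0.0, 6.4]
grip_width: 0.299
grip_force: 8.5
```

Emit:
arm_command(series=[0,0,0,-0.06,-0.4,0,0,0,-0.12,-0.4,0,0,0,-0.18,-0.4,0,0,0,-0.24,-0.4,0,0,0,-0.3,-0.4])

```text
clock: 6.1
position: [0.467, 0.0819, 0.0952]
eef_rot: [-3.141, -0.0, 2.554]
ft_force: [-0.0, 0.4, -0.6]
grip_width: 0.296
grip_force: 0.0
```

```bash
python3 - <<'E'
from h import *
o=bot.observe(); print(o['ft_force'],o['wrist_torque'],o['eef_rot'],o['position'],o['joints'])
E
```

```text
[-0.01888555  0.38205963 -0.56766324] [ 0.0300073  0.0024282 -0.0440297] [-3.14145661e+00 -3.32403066e-04  2.55419678e+00] [0.46699498 0.08192222 0.09523908] [ 3.41681134e-02  4.87882544e-01  2.05907235e+00  1.48013691e-04
  5.94987216e-01 -9.49354960e-01]
```

The force built to 8 N and then vanished, so the switch has probably snapped over to off. I'll lift clear and check.

Emit:
arm_command(series=[0,0,-0.02,0,-0.4,0,0,-0.06,0,-0.4,0,0,-0.11,0,-0.4,0,0,-0.16,0,-0.4,0,0,-0.21,0,-0.4])

```text
clock: 6.6
position: [0.4664, 0.0819, 0.3074]
eef_rot: [-3.142, -0.0, 2.552]
ft_force: [0.6, 0.2, -0.5]
grip_width: 0.3
grip_force: 0.0
```

Emit:
arm_command(series=[0,-0.05,0,0.15,-1,0,-0.1,0,0.3,-1,0,-0.15,0,0.45,-1,0,-0.2,0,0.6,-1,0,-0.2,0,0.75,-1])

```text
clock: 7.1
position: [0.3541, -0.0884, 0.3054]
eef_rot: [-3.141, 0.001, 1.789]
ft_force: [-0.3, 1.0, 0.0]
grip_width: 0.0
grip_force: 0.0
```

```bash
python3 - <<'E'
from h import *
t=bot.read_camera('top')[:,:,::-1]; s=bot.read_camera('side')[:,:,::-1]
a=cv2.resize(t[145:305,210:360],None,fx=2.6,fy=2.6,interpolation=cv2.INTER_CUBIC)
b=cv2.resize(s[110:270,215:355],None,fx=2.6,fy=2.6,interpolation=cv2.INTER_CUBIC)
cv2.imwrite('pics/m4.png',np.hstack([a,b])); print(bot.observe()['position'])
E
```

```text
[ 0.35614078 -0.08589879  0.30547326]
```

View pics/m4.png

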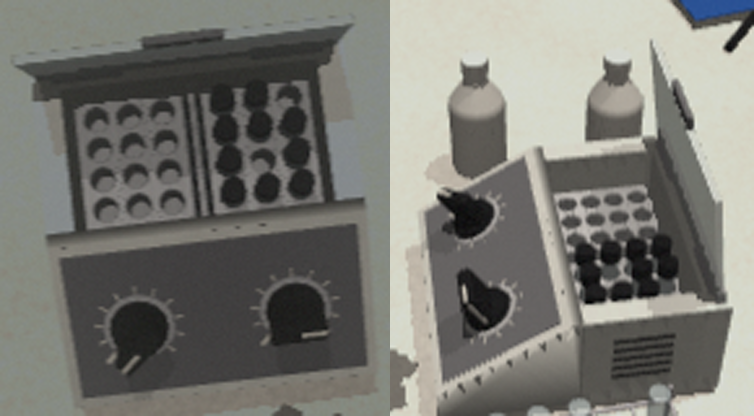

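The left pointer, at (125,365), now sits at the thick mark. The right knob is unchanged at 3 o'clock and the heater hasn't moved. Next is the cover: go over it and come down behind it.

Emit:
arm_command(series=[0.007,0.046,0,0.15,-1,0.014,0.092,0,0.3,-1,0.021,0.138,0,0.45,-1,0.028,0.184,0,0.6,-1,0.035,0.23,0,0.75,-1])

```text
clock: 7.7
position: [0.574, 0.0057, 0.3048]
eef_rot: [-3.141, 0.0, 1.068]
ft_force: [0.7, -0.6, 1.8]
grip_width: -0.002
grip_force: 0.0
```

Emit:
arm_command(series=[0,0,0,0.15,-1,0,0,0,0.3,-1,0,0,0,0.45,-1,0,0,0,0.6,-1,0,0,0,0.75,-1])

```text
clock: 8.2
position: [0.5724, 0.0047, 0.3048]
eef_rot: [-3.141, 0.001, 0.318]
ft_force: [0.0, -0.2, -0.3]
grip_width: 0.001
grip_force: 0.0
```

Emit:
arm_command(series=[0,0,0,0.1,-1,0,0,0,0.18,-1,0,0,0,0.18,-1,0,0,0,0.18,-1])

```text
clock: 8.6
position: [0.5723, 0.004, 0.305]
eef_rot: [-3.141, 0.0, 0.144]
ft_force: [0.4, 0.1, 0.4]
grip_width: -0.003
grip_force: 0.0
```

Emit:
arm_command(series=[0.045,-0.009,0,0.04,-1,0.09,-0.018,0,0.04,-1,0.135,-0.027,0,0.04,-1,0.135,-0.027,0,0.04,-1,0.135,-0.027,0,0.04,-1])

```text
clock: 9.1
position: [0.7023, 0.0491, 0.3038]
eef_rot: [-3.141, 0.002, 0.103]
ft_force: [-0.2, -0.3, -0.8]
grip_width: 0.005
grip_force: 0.0
```

Emit:
arm_command(series=[0,0,0.04,0,-1,0,0,0.08,0,-1,0,0,0.09,0,-1,0,0,0.09,0,-1])

```text
clock: 9.5
position: [0.7013, 0.0481, 0.2149]
eef_rot: [-3.141, 0.002, 0.1]
ft_force: [-0.1, -0.0, 0.9]
grip_width: 0.002
grip_force: 0.0
```

Emit:
arm_command(series=[-0.02,0,0,0,-1,-0.033,0,0,0,-1,-0.05,0,0.003,0,-1,-0.065,0,0.008,0,-1,-0.065,0,0.008,0,-1])

```text
clock: 10.0
position: [0.6369, 0.0417, 0.2099]
eef_rot: [3.141, -0.003, 0.1]
ft_force: [-0.0, -0.1, -0.6]
grip_width: 0.001
grip_force: 0.0
```

Emit:
arm_command(series=[-0.014,0,0.008,0,-1,-0.026,0,0.016,0,-1,-0.037,0,0.028,0,-1,-0.046,0,0.04,0,-1,-0.046,0,0.04,0,-1])

```text
clock: 10.5
position: [0.5917, 0.0372, 0.1678]
eef_rot: [3.142, 0.0, 0.099]
ft_force: [0.5, -0.4, -0.0]
grip_width: 0.002
grip_force: 0.0
```

```bash
python3 - <<'E'
from h import *
s=bot.read_camera('side')[:,:,::-1]; o=bot.observe(); print(o['ft_force'],o['eef_rot'],o['position'])
cv2.imwrite('pics/m5.png',cv2.resize(s[60:260,200:380],None,fx=3,fy=3,interpolation=cv2.INTER_CUBIC))
E
```

```text
[ 0.66812065 -0.14221761 -0.13772073] [ 3.14133412e+00 -1.19730619e-03  9.94112951e-02] [0.59252732 0.0372226  0.16844635]
```

View pics/m5.png

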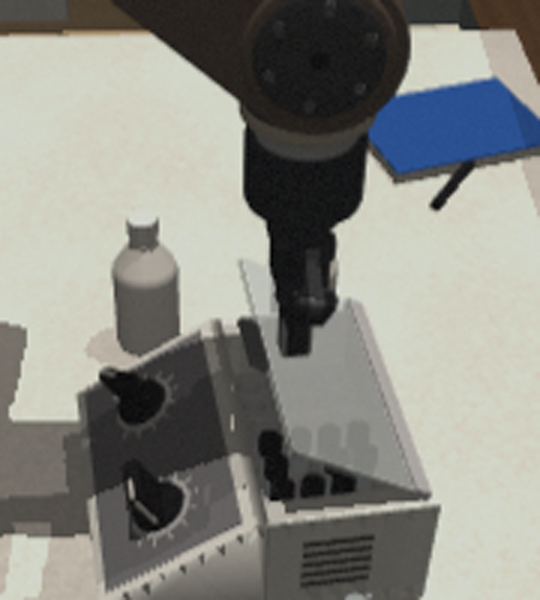

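The cover is following the finger and is about half closed, with its front edge running from about (240,260) to (290,450). I'll press it down.

Emit:
arm_command(series=[-0.006,0,0.012,0,-1,-0.011,0,0.023,0,-1,-0.014,0,0.034,0,-1,-0.015,0,0.042,0,-1,-0.015,0,0.047,0,-1])

```text
clock: 11.05
position: [0.5771, 0.0358, 0.12]
eef_rot: [3.142, -0.0, 0.099]
ft_force: [-1.0, -0.0, 0.3]
grip_width: -0.003
grip_force: 0.4
```

Emit:
arm_command(series=[0,0,0.002,0,-1,0,0,0.004,0,-1,0,0,0.004,0,-1])

```text
clock: 11.35
position: [0.5771, 0.0358, 0.117]
eef_rot: [3.141, -0.001, 0.099]
ft_force: [-1.5, 0.4, 5.0]
grip_width: -0.002
grip_force: 2.8
```

Contact force is rising, so I'll press a little more to seat it, then lift.

Emit:
arm_command(series=[0,0,0.002,0,-1,0,0,0.003,0,-1,0,0,0.003,0,-1])

```text
clock: 11.65
position: [0.5772, 0.0358, 0.1167]
eef_rot: [3.141, -0.003, 0.1]
ft_force: [-11.6, -0.9, 33.1]
grip_width: 0.003
grip_force: 17.2
```

Emit:
arm_command(series=[0,0,-0.02,0,-1,0,0,-0.06,0,-1,0,0,-0.11,0,-1,0,0,-0.16,0,-1,0,0,-0.2,0,-1])

```text
clock: 12.15
position: [0.5769, 0.0359, 0.3168]
eef_rot: [3.141, -0.003, 0.099]
ft_force: [-0.0, 0.1, 0.8]
grip_width: -0.001
grip_force: 0.0
```

Emit:
arm_command(series=[-0.04,0.05,0,0,-1,-0.08,0.1,0,0,-1,-0.1,0.15,0,0,-1,-0.1,0.2,0,0,-1,-0.1,0.24,0,0,-1])

```text
clock: 12.65
position: [0.4998, -0.196, 0.3143]
eef_rot: [3.141, -0.001, 0.1]
ft_force: [1.6, 0.2, 0.4]
grip_width: -0.001
grip_force: 0.0
```

```bash
python3 - <<'E'
from h import *
t=bot.read_camera('top')[:,:,::-1]; s=bot.read_camera('side')[:,:,::-1]
a=cv2.resize(t[145:305,150:370],None,fx=1.9,fy=1.9,interpolation=cv2.INTER_CUBIC)
b=cv2.resize(s[110:270,215:355],None,fx=1.9*1.38,fy=1.9,interpolation=cv2.INTER_CUBIC)
cv2.imwrite('pics/m6.png',np.hstack([a,b])); print(bot.observe()['position'])
E
```

```text
[ 0.5004729  -0.19919959  0.31345543]
```

View pics/m6.png

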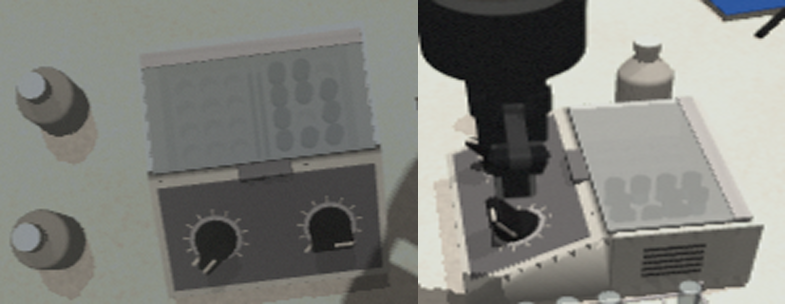

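The cover lies flat: pressing stopped hard at z = 117 mm, the height of the shut plate's top. The left pointer is at the off mark at (210,265), the right knob still points to 3 o'clock, and the bottles and heater are in place.

```bash
python3 -c "
from plant import bot
print(bot.hand_in())"
```

```text
the job is handed in; nothing more can be done
None
```

The job is handed in: the left knob, in front of the bare block, is at its off stop, the right thermostat is unchanged and the cover is pressed flat; my last pictures showed nothing else moved, and the hand-in gave no verdict.

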